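# Move the seasoning row to the other rack, reversed

### The job

Move the four seasoning containers from the full rack to the empty rack and reverse the row: seen from the robot, whatever stands at the left end of the full rack must end at the right end of the empty one, the second from the left must end second from the right, and so on. Keep each one upright all the way and leave it standing in the middle of its own cork pad.

Things in the scene. Friction and masses are not known exactly. Their poses are not given: they have to be found in the camera images.
- shaker: squat glass shaker with a rounded grey perforated top, 44 mm across the glass (up to 66 mm above its foot; the top above is 34 mm), 90 mm tall. Origin at the centre of its foot, z up; at the start it stands upright on a cork pad of the old rack
- round_jar: round glass spice jar with a wide round green screw cap, 46 mm across all the way up, 106 mm tall. Origin at the centre of its foot, z up; at the start it stands upright on a cork pad of the old rack
- square_jar: spice jar of square section with a red cap, 40 mm across its flat sides (square to its x and y axes), 106 mm tall. Origin at the centre of its foot, z up; at the start it stands upright on a cork pad of the old rack
- dropper: slim brown dropper bottle, 33 mm across up to 60 mm above its foot, with a narrow black pipette top, 102 mm tall. Origin at the centre of its foot, z up; at the start it stands upright on a cork pad of the old rack
- pad_shaker: the cork pad on the old rack under the shaker at the start, 60 x 52 x 4 mm, fixed there for good: it tells where in the old row the shaker stood. Origin: centre of its underside, 14 mm above the worktop; axes as the rack's
- pad_round_jar: the cork pad on the old rack under the round_jar at the start, 60 x 52 x 4 mm, fixed there for good: it tells where in the old row the round_jar stood. Origin: centre of its underside, 14 mm above the worktop; axes as the rack's
- pad_square_jar: the cork pad on the old rack under the square_jar at the start, 60 x 52 x 4 mm, fixed there for good: it tells where in the old row the square_jar stood. Origin: centre of its underside, 14 mm above the worktop; axes as the rack's
- pad_dropper: the cork pad on the old rack under the dropper at the start, 60 x 52 x 4 mm, fixed there for good: it tells where in the old row the dropper stood. Origin: centre of its underside, 14 mm above the worktop; axes as the rack's
- old_rack: full at the start: fixed dark wooden rack 84 x 252 mm (x by y), 34 mm high end boards, steel rods along front and back edge (x = -36, +36 mm, tops at 30 mm). Origin: centre of its underside on the worktop; y along the row to the left seen from the robot. Cork pads 60 x 52 mm centred at x = 0, y = +93, +31, -31, -93 mm, tops 18 mm above the worktop
- new_rack: empty at the start: fixed dark wooden rack 84 x 252 mm (x by y), 34 mm high end boards, steel rods along front and back edge (x = -36, +36 mm, tops at 30 mm). Origin: centre of its underside on the worktop; y along the row to the left seen from the robot. Cork pads 60 x 52 mm centred at x = 0, y = +93, +31, -31, -93 mm, tops 18 mm above the worktop
There are look-alikes about, which are no part of the job. Leave any pink look-alike of the dropper alone.

How it is judged:
At the end, for the whole second after the job is handed in: Each container stands upright (within 0.1 rad), released and at rest on the new rack, its foot on the pad (height within 6 mm), its centre within 13 mm along the row and 13 mm across it of the middle of the pad that mirrors its old place: y on the new rack = minus its pad's y on the old rack (((y of pad_shaker in the frame of old_rack between 0.073 and 0.113 m and y of shaker in the frame of new_rack between -0.106 and -0.08 m) or (y of pad_shaker in the frame of old_rack between 0.011 and 0.051 m and y of shaker in the frame of new_rack between -0.044 and -0.018 m) or (y of pad_shaker in the frame of old_rack between -0.051 and -0.011 m and y of shaker in the frame of new_rack between 0.018 and 0.044 m) or (y of pad_shaker in the frame of old_rack between -0.113 and -0.073 m and y of shaker in the frame of new_rack between 0.08 and 0.106 m)) and x of shaker in the frame of new_rack between -0.013 and 0.013 m and z of shaker in the frame of new_rack between 0.012 and 0.024 m and angle between each of shaker, round_jar, square_jar, dropper's own z axis and vertical below 0.1 rad and linear speed of each of shaker, round_jar, square_jar, dropper below 0.02 m/s and angular speed of each of shaker, round_jar, square_jar, dropper below 0.2 rad/s and ((y of pad_round_jar in the frame of old_rack between 0.073 and 0.113 m and y of round_jar in the frame of new_rack between -0.106 and -0.08 m) or (y of pad_round_jar in the frame of old_rack between 0.011 and 0.051 m and y of round_jar in the frame of new_rack between -0.044 and -0.018 m) or (y of pad_round_jar in the frame of old_rack between -0.051 and -0.011 m and y of round_jar in the frame of new_rack between 0.018 and 0.044 m) or (y of pad_round_jar in the frame of old_rack between -0.113 and -0.073 m and y of round_jar in the frame of new_rack between 0.08 and 0.106 m)) and x of round_jar in the frame of new_rack between -0.013 and 0.013 m and z of round_jar in the frame of new_rack between 0.012 and 0.024 m and ((y of pad_square_jar in the frame of old_rack between 0.073 and 0.113 m and y of square_jar in the frame of new_rack between -0.106 and -0.08 m) or (y of pad_square_jar in the frame of old_rack between 0.011 and 0.051 m and y of square_jar in the frame of new_rack between -0.044 and -0.018 m) or (y of pad_square_jar in the frame of old_rack between -0.051 and -0.011 m and y of square_jar in the frame of new_rack between 0.018 and 0.044 m) or (y of pad_square_jar in the frame of old_rack between -0.113 and -0.073 m and y of square_jar in the frame of new_rack between 0.08 and 0.106 m)) and x of square_jar in the frame of new_rack between -0.013 and 0.013 m and z of square_jar in the frame of new_rack between 0.012 and 0.024 m and ((y of pad_dropper in the frame of old_rack between 0.073 and 0.113 m and y of dropper in the frame of new_rack between -0.106 and -0.08 m) or (y of pad_dropper in the frame of old_rack between 0.011 and 0.051 m and y of dropper in the frame of new_rack between -0.044 and -0.018 m) or (y of pad_dropper in the frame of old_rack between -0.051 and -0.011 m and y of dropper in the frame of new_rack between 0.018 and 0.044 m) or (y of pad_dropper in the frame of old_rack between -0.113 and -0.073 m and y of dropper in the frame of new_rack between 0.08 and 0.106 m)) and x of dropper in the frame of new_rack between -0.013 and 0.013 m and z of dropper in the frame of new_rack between 0.012 and 0.024 m); the robot touches nothing.
It fails at once if the shaker is tipped over (more than 0.6 rad) (angle between shaker's own z axis and vertical above 0.6 rad).
It fails at once if the round_jar is tipped over (more than 0.6 rad) (angle between round_jar's own z axis and vertical above 0.6 rad).
It fails at once if the square_jar is tipped over (more than 0.6 rad) (angle between square_jar's own z axis and vertical above 0.6 rad).
It fails at once if the dropper is tipped over (more than 0.6 rad) (angle between dropper's own z axis and vertical above 0.6 rad).
It also fails if it takes over 112 s, if anything falls off the work surface, if the arm or the gripper's body presses on something with over 40 N, if the wrist force passes 120 N, or if a joint passes its speed limit or range.

### The arm

A 6-joint arm with a two-finger parallel gripper is mounted at the origin on the work surface; the furniture and walls round the work are solid. World frame = base frame: x ahead of the robot, y to its left, z up, the work surface at z = 0. Lengths are in m, angles in rad, forces in N, time in s.
With the tool pointing down it reaches from about 0.25 to 0.725 m from the base axis. Payload 4 kg.
Tool frame: the origin (TCP) lies midway between the tips of the shut fingers; the grasp point (between the pads) lies 19 mm behind it; z points along the fingers, y is the line along which they close (so a half turn about z gives the same grasp; the last joint's range is limited). The gripper opens to 85 mm and grips with 20 to 120 N. Pads are 22 mm wide; open, the fingers measure 114 mm over their backs; the gripper's body (76 mm by 85 mm) begins 54 mm behind the grasp point. The pads swing forward as they close: fully open they stand 13 mm farther back than shut.
Start: joints at [1.339, 0.241, 0.005, 1.335, 0, 1.571], TCP at [0.115, 0.487, 0.231] pointing down, gripper open.
Joint ranges: [-2.72, 2.72], [-1.05, 1.87], [-1.09, 1.28], [-1.99, 2.15], [-1.42, 1.44], [-3.14, 3.14]. Speed limits (rad/s): [2.79, 2.79, 3.14, 3.14, 3.14, 3.14].

### API

Orientations are given as a unit quaternion [x, y, z, w].
In Python, from workcell import bot gives the robot as it stands. The module is installed in compiled form; this text tells all that it offers.
- The arm moves only by the tool drive_tool, never from a script. Its arguments are lists of equal length, an entry for each row: "slide": the shift along the tool's x, y, z scaled (see below), a list of three; "rotation": the turn, a rotation vector about the tool's x, y, z scaled (see below), a list of three. A call has exactly 8 rows; each row is the pose to reach, as a shift and turn from the pose commanded when the call began, along the tool's axes at that moment; what a row does not reach only later rows make up. The controller multiplies each number of a shift by 250 mm and each number of a turn by 0.5 rad. A row lasts 1/8 s, in which the tool goes at most 62.5 mm and 10.7 degrees, less where a joint would pass 70% of its speed; a pose out of reach is approached as far as the arm can. A call with a number of a shift or a turn outside -1 to 1 is refused whole. A call with a gripper value outside its range is refused whole. "gripper" is the opening, from 0 (shut) to 1 (fully open), set as the call begins (left out, the last holds). The fingers move at their own pace and stop on an object; the grip force is fixed at half the most. Time passes only in rows, so rows that repeat a pose let the fingers close, or fill a call up. It gives the time, the measured TCP pose, the force, the opening and the grip force at its end, in the units of the state.
- bot.get_obs(): the state, without advancing time (a new reading comes with each control period).
- bot.camera(name): name is "scene" or "top" or "wrist"; returns a dict with "image" (400x640x3 uint8, red, green, blue), "z_map" (400x640 float32, m along the optical axis (not along the pixel's ray), 0 where there is no reading), "camera_matrix" (3x3 intrinsics, pixels), "k1" (the pictures are not rectified: a ray, as slopes to the right and down, at radius r is drawn at 1 + k1 r^2 times it, then the intrinsics apply), "xyz" and "orientation" of the camera in the world. Camera axes: x right, y up, looking along -z (the intrinsics and any distortion apply to the point x, -y, -z); pixel columns grow to the right and rows downward; lengths in m; the calibration is good to about 2 mm. A picture is of the moment at which its call begins.
- bot.job_done(): hands the job in; it is judged then, once.
The state is a dict: "clock": time; "joint_pos": joint angles; "joint_vel": joint speeds; "tau": joint torques, N m; "eef_pos": TCP position; "tool_rot": TCP orientation; "ft_force": force on the tool from outside, world axes, zero at the start; "ft_torque": the same for the moment, N m; "grip_width": finger opening in m; "grasp_force": force on a finger pad.
Only numpy, scipy, OpenCV 4.12 (cv2) and the standard library are available. Lean on these libraries where they do the work, as an engineer would, in place of code of your own. Each camera call takes 0.05 s, during which the arm holds its last target. There are 200 camera calls.

## Working session

There is one attempt and no reset: what is moved stays moved. The work goes in short steps, Python scripts to look and compute and a tool call to move; the robot and the scene stay as the last step left them, time stands still between calls to the robot, and variables do not carry over. Pictures are saved under pics/ and viewed, at most 14 in all, crops included, and the job is handed in when it is done.

Besides the shell and the picture viewer there is one more tool, called after "Emit:" in YAML: its name, and indented under it one key for each argument. drive_tool: Moves the arm, as the interface text tells. Shifts and turns lie within -1 to 1; 1 stands for 250 mm of shift or 0.5 rad of turn. Its arguments: {"type":"object","properties":{"slide":{"type":"array","items":{"type":"array","items":{"type":"number"}}},"rotation":{"type":"array","items":{"type":"array","items":{"type":"number"}}},"gripper":{"type":"number"}},"required":["slide","rotation"]}

```bash
mkdir -p pics; cat > h.py <<'E'
import numpy as np, cv2
from scipy.spatial.transform import Rotation as R
from workcell import bot
def cam(n,save=None):
    c=bot.camera(n)
    if save: cv2.imwrite('pics/'+save,c['image'][:,:,::-1])
    return c
def rays(c,uv):
    K=np.array(c['camera_matrix'],float); uv=np.atleast_2d(uv).astype(float)
    d=np.stack([(uv[:,0]-K[0,2])/K[0,0],(uv[:,1]-K[1,2])/K[1,1]],1); s=d.copy()
    for _ in range(20): s=d/(1+c['k1']*(s**2).sum(1,keepdims=True))
    return np.c_[s[:,0],-s[:,1],-np.ones(len(s))]
def world(c,v): return R.from_quat(c['orientation']).apply(v)
def plane(c,uv,z):
    r=world(c,rays(c,uv)); o=np.array(c['xyz']); return o+r*((z-o[2])/r[:,2])[:,None]
def cloud(c):
    h,w=c['z_map'].shape; u,v=np.meshgrid(np.arange(w),np.arange(h))
    r=rays(c,np.c_[u.ravel(),v.ravel()]); p=world(c,r*c['z_map'].reshape(-1,1))+np.array(c['xyz'])
    p[c['z_map'].ravel()==0]=np.nan
    return p.reshape(h,w,3)
E
python3 - <<'E'
from h import *
for n in('scene','top','wrist'):
    c=cam(n,n+'0.png'); print(n,c['xyz'],c['orientation'],c['camera_matrix'],c['k1'])
o=bot.get_obs();print(o)
E
```

```text
scene [-0.02597885  0.46958657  0.51476308] [-0.17656717  0.44874642  0.81971503 -0.30905979] [[375.53949423   0.         319.49857308]
 [  0.         375.53949423 197.6970219 ]
 [  0.           0.           1.        ]] -0.0005277754858637782
top [ 0.2946318  -0.05575277  1.0715386 ] [ 0.04169748 -0.05105401 -0.69509206  0.71589233] [[432.81552672   0.         323.01222914]
 [  0.         432.81552672 211.73635583]
 [  0.           0.           1.        ]] -0.0015954332396070543
wrist [0.0475278  0.50233267 0.37400163] [-0.11045907 -0.08688692  0.61446943  0.7763226 ] [[332.90409424   0.         310.95813212]
 [  0.         332.90409424 196.99922429]
 [  0.           0.           1.        ]] -0.06860122716136191
{'clock': 0.15, 'joint_pos': array([1.33905587e+00, 2.41258147e-01, 4.00518059e-03, 1.33521532e+00,
       1.62224579e-05, 1.57080673e+00]), 'joint_vel': array([-0.00156372, -0.00140886,  0.00309342,  0.00117297, -0.00059043,
        0.0002412 ]), 'tau': array([-3.70854741e-04, -3.72635329e+01,  2.52638108e+01,  1.23799627e-02,
        5.70526709e-05, -1.26562705e-05]), 'eef_pos': array([0.11471637, 0.48614897, 0.23059749]), 'tool_rot': array([ 1.15616258e-01,  9.93293603e-01, -8.29438382e-04, -1.04701252e-04]), 'ft_force': array([ 0.12759377,  0.54756791, -0.49759766]), 'ft_torque': array([-0.01810261,  0.0064281 , -0.01293361]), 'grasp_force': 0.0, 'grip_width': 0.08494491550917109}
```

View pics/scene0.png

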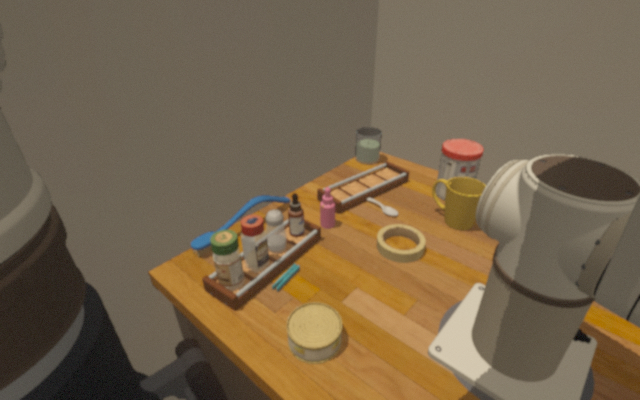

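View pics/top0.png

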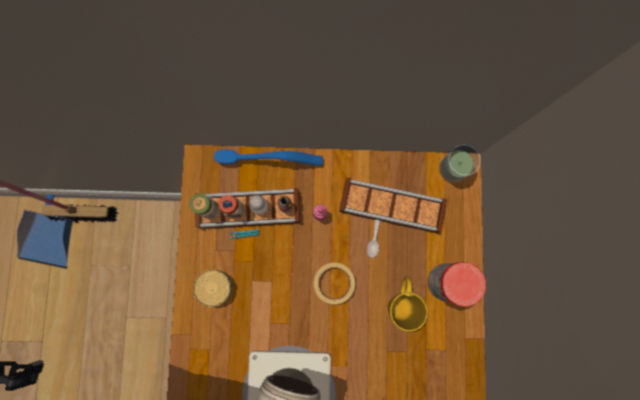

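The scene view shows the full rack at (265,265) and the empty rack at (365,185). In the top view, left to right, the full rack holds the round jar (green, 203,205), square jar (red, 230,207), shaker (grey, 259,205) and dropper (black top, 284,205). The look-alikes are the pink dropper (320,212), the yellow pot (212,288), the red-lidded tin (462,285) and the glass (460,165). I choose the four in the rack.

```bash
python3 - <<'E'
from h import *
c=cam('top'); P=cloud(c)
im=c['image']; 
cv2.imwrite('pics/crop1.png',cv2.resize(im[140:250,185:450,::-1],None,fx=3,fy=3,interpolation=cv2.INTER_CUBIC))
for n,(u,v) in dict(green=(203,205),red=(230,207),grey=(259,203),drop=(284,203),pink=(320,212),p1=(356,196),p2=(380,201),p3=(405,208),p4=(429,213),blue=(270,157),tin=(462,285),mug=(408,310),pot=(212,288),glass=(460,165),edge=(187,160)).items():
    print(n,P[v-1:v+2,u-1:u+2].reshape(-1,3).mean(0).round(4), im[v,u])
hsv=cv2.cvtColor(im,cv2.COLOR_RGB2HSV)
# cork pads of the empty rack
m=np.zeros(im.shape[:2],np.uint8)
roi=np.s_[175:240,335:450]
print(hsv[196,356],hsv[201,380],hsv[190,345],hsv[230,400])
w=bot.camera('scene'); Q=cloud(w)
for n,(u,v) in dict(green=(225,240),red=(254,226),grey=(275,215),drop=(295,200),pad1=(340,193),pad4=(390,175)).items(): print(n,Q[v-1:v+2,u-1:u+2].reshape(-1,3).mean(0).round(4))
E
```

```text
green [0.4268 0.1983 0.1241] [196 146  92]
red [0.4241 0.1386 0.1249] [151  75  61]
grey [0.4377 0.0779 0.106 ] [159 145 134]
drop [0.4398 0.0219 0.1033] [33 28 27]
pink [ 0.4244 -0.0601  0.0838] [124  60  73]
p1 [ 0.4756 -0.1481  0.0181] [205 137  82]
p2 [ 0.4649 -0.2076  0.0183] [206 141  84]
p3 [ 0.4495 -0.2697  0.0174] [204 136  82]
p4 [ 0.4388 -0.329   0.0177] [205 137  82]
blue [0.5578 0.0639 0.0552] [ 40  82 124]
tin [ 0.269  -0.3694  0.1339] [210 103  88]
mug [ 0.2024 -0.2796  0.009 ] [200 147  36]
pot [0.243  0.1876 0.0381] [205 166 101]
glass [ 0.5539 -0.3961  0.0515] [112 126  94]
edge [0.5571 0.2787 0.0018] [162 103  38]
[ 13 153 205] [ 14 151 206] [ 10 182 101] [ 13 168 132]
green [0.4207 0.2115 0.1233]
red [0.4149 0.1542 0.1227]
grey [0.4327 0.09   0.1041]
drop [0.4408 0.0277 0.1044]
pad1 [ 0.4761 -0.1627  0.0178]
pad4 [ 0.4316 -0.3235  0.018 ]
```

View pics/crop1.png

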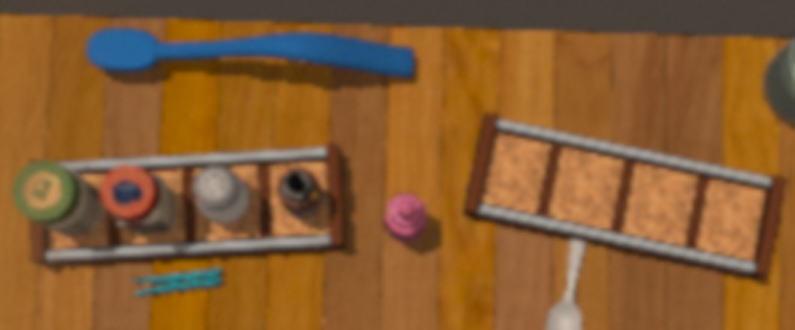

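Crop: in the full rack, left to right, are the green round jar (45,190), red square jar (128,195), grey shaker (220,195) and black-topped dropper (297,190). The pink look-alike stands outside it at (405,217), and the empty rack's pads are visible. The choice is confirmed, so next I measure from both views.

```bash
cat > meas.py <<'E'
from h import *
def rectfit(p):
    (cx,cy),(w,h),a=cv2.minAreaRect((p*1000).astype(np.float32)); return np.round([cx,cy,w,h,a],1)
def pads(c):
    hsv=cv2.cvtColor(c['image'],cv2.COLOR_RGB2HSV); P=cloud(c)
    z=P[...,2]; m=((z>.012)&(z<.024)&(P[...,1]<-.09)&(P[...,0]>.36)&(P[...,0]<.54)&(hsv[...,2]>(165 if c['xyz'][2]>.9 else 110)))
    m=cv2.morphologyEx(m.astype(np.uint8),cv2.MORPH_OPEN,np.ones((3,3)))
    n,l,s,ce=cv2.connectedComponentsWithStats(m)
    for i in range(1,n):
        if s[i,4]>40:
            v,u=np.nonzero(l==i); print('pad',ce[i].round(0),s[i,4],rectfit(plane(c,np.c_[u,v],.018)[:,:2]),P[l==i][:,2].mean().round(4))
def tops(c):
    P=cloud(c).reshape(-1,3)
    for n,y,z0 in(('round',.20,.118),('square',.14,.118),('shaker',.08,.09),('drop',.022,.09)):
        q=P[(abs(P[:,0]-.43)<.05)&(abs(P[:,1]-y)<.03)&(P[:,2]>z0)]
        if len(q)>5:
            (a,b),r=cv2.minEnclosingCircle((q[:,:2]*1000).astype(np.float32)); print(n,len(q),q[:,2].max().round(4),'circ',round(a,1),round(b,1),round(r,1),'rect',rectfit(q[:,:2]))
def rods(c,lo,hi):
    P=cloud(c).reshape(-1,3)
    q=P[(P[:,1]>lo)&(P[:,1]<hi)&(P[:,0]>.35)&(P[:,0]<.54)&(P[:,2]>.024)&(P[:,2]<.04)]
    if len(q)>5: print('rack>24mm',len(q),rectfit(q[:,:2]))
E
python3 - <<'E'
from meas import *
for n in('top','scene'):
    c=cam(n); print(n); pads(c); tops(c); rods(c,-.4,-.09); rods(c,-.02,.27)
E
```

```text
top
pad [357. 198.] 371 [ 472.1 -150.    40.5   57.6   80.7] 0.0181
pad [380. 203.] 443 [ 461.4 -207.2   49.1   58.4   80.3] 0.0183
pad [404. 208.] 442 [ 449.9 -268.    48.8   57.8   79.2] 0.0182
pad [428. 213.] 389 [ 439.  -326.3   43.6   57.7   79.8] 0.0179
round 333 0.1283 circ 431.6 206.3 22.7 rect [431.7 206.1  44.2  43.3  45.7]
square 256 0.129 circ 432.7 144.8 20.2 rect [432.1 145.   37.9  38.2   4. ]
shaker 178 0.1112 circ 442.2 83.6 17.0 rect [441.1  83.5  31.5  32.6   3.5]
drop 80 0.1211 circ 446.0 23.2 11.6 rect [445.8  23.3  20.6  22.5  18.3]
rack>24mm 1003 [ 484.9 -254.5  271.5  146.7   79.2]
rack>24mm 902 [437.3 116.4  83.1 252.8   4.9]
scene
pad [413. 156.] 189 [ 4.491e+02 -4.682e+02  1.764e+02  2.420e+01  2.000e-01] 0.0177
pad [363. 183.] 835 [ 460.9 -247.4  215.9   55.7   79.6] 0.0168
round 397 0.1253 circ 429.4 207.7 23.5 rect [429.6 208.2  43.7  45.   86.6]
square 268 0.125 circ 431.0 145.3 21.5 rect [431.4 146.5  39.5  39.5   6.7]
shaker 202 0.1074 circ 438.4 87.1 16.8 rect [438.2  87.9  30.9  29.1  12.5]
drop 111 0.1193 circ 443.3 25.8 11.3 rect [442.3  26.4  22.3  16.2  59.8]
rack>24mm 653 [ 484.9 -252.   271.8  149.4   79.2]
rack>24mm 1405 [436.6 117.9  84.8 253.2   5.1]
```

Emit:
drive_tool:
  slide:
    - [-0.1,-0.05,0]
    - [-0.2,-0.1,0]
    - [-0.3,-0.15,0]
    - [-0.4,-0.2,0]
    - [-0.5,-0.25,0]
    - [-0.6,-0.3,0]
    - [-0.7,-0.37,0]
    - [-0.75,-0.4,0]
  rotation:
    - [0,0,0.1]
    - [0,0,0.2]
    - [0,0,0.3]
    - [0,0,0.45]
    - [0,0,0.6]
    - [0,0,0.7]
    - [0,0,0.83]
    - [0,0,0.83]
  gripper: 1

```text
clock: 1.35
eef_pos: [0.275, 0.3453, 0.2314]
tool_rot: [0.318, 0.948, 0.0, -0.0]
ft_force: [0.5, 0.2, -0.9]
grip_width: 0.0852
grasp_force: 0.0
```

```bash
cat >> h.py <<'E'
def to(x,y,z,yaw):
    o=bot.get_obs(); Rt=R.from_quat(o['tool_rot']); p=o['eef_pos']
    s,c=np.sin(yaw),np.cos(yaw)
    G=R.from_matrix(np.array([[-s*-0+ -s*-0,0,0]]*3) if 0 else np.array([[-s,c,0],[c,s,0],[0,0,-1]]))  # columns: x=(-s,c), y=(c,s)
    print('slide',(Rt.inv().apply(np.array([x,y,z])-p)/.25).round(3),'rot',((Rt.inv()*G).as_rotvec()/.5).round(3))
    print(' at',p.round(4),'t',round(o['clock'],2),'w',round(o['grip_width'],4),'F',np.round(o['ft_force'],1),'g',round(o['grasp_force'],1))
E
sed -i 's/^    G=.*/    G=R.from_matrix([[-s,c,0],[c,s,0],[0,0,-1]])/' h.py
python3 -c "
from h import *
to(.431,.207,.231,.085)"
```

```text
slide [-0.831 -0.065  0.001] rot [-0.    -0.     1.676]
 at [0.275  0.3453 0.2314] t 1.35 w 0.0852 F [ 0.5  0.2 -0.9] g 0.0
```

Emit:
drive_tool:
  slide:
    - [-0.12,-0.01,0]
    - [-0.24,-0.02,0]
    - [-0.36,-0.03,0]
    - [-0.48,-0.04,0]
    - [-0.6,-0.05,0]
    - [-0.72,-0.06,0]
    - [-0.83,-0.065,0]
    - [-0.83,-0.065,0]
  rotation:
    - [0,0,0.1]
    - [0,0,0.2]
    - [0,0,0.35]
    - [0,0,0.5]
    - [0,0,0.65]
    - [0,0,0.8]
    - [0,0,0.95]
    - [0,0,0.95]

```text
clock: 2.35
eef_pos: [0.4312, 0.2077, 0.2311]
tool_rot: [0.532, 0.846, 0.0, -0.0]
ft_force: [-0.6, 0.5, -0.3]
grip_width: 0.0848
grasp_force: 0.0
```

Emit:
drive_tool:
  slide:
    - [0,0,0]
    - [0,0,0]
    - [0,0,0]
    - [0,0,0]
    - [0,0,0]
    - [0,0,0]
    - [0,0,0]
    - [0,0,0]
  rotation:
    - [0,0,0.2]
    - [0,0,0.4]
    - [0,0,0.55]
    - [0,0,0.73]
    - [0,0,0.73]
    - [0,0,0.73]
    - [0,0,0.73]
    - [0,0,0.73]

```text
clock: 3.35
eef_pos: [0.4301, 0.2083, 0.2313]
tool_rot: [0.677, 0.736, 0.0, -0.0]
ft_force: [-0.1, 1.1, -0.6]
grip_width: 0.0856
grasp_force: 0.0
```

```bash
python3 - <<'E'
from meas import *
c=cam('wrist','w1.png'); print(c['xyz']); tops(c); rods(c,-.02,.27)
to(.431,.207,.07,.085)
E
```

```text
[0.42570928 0.27847964 0.37481221]
round 29386 0.3303 circ 430.3 208.9 52.5 rect [430.3 207.  101.8  43.9   4.3]
square 1650 0.1268 circ 432.8 145.3 20.6 rect [432.3 145.   38.2  39.6   4.3]
shaker 916 0.1093 circ 441.8 85.0 16.7 rect [441.3  86.5  33.   30.1  19.1]
drop 87 0.0964 circ 445.9 29.2 9.4 rect [445.8  32.3  18.9   6.6   0.8]
rack>24mm 3979 [437.9 116.2  83.7 251.2   4.8]
slide [-0.005  0.003  0.645] rot [ 0.    -0.    -0.001]
 at [0.4302 0.2082 0.2313] t 3.4 w 0.0855 F [-0.1 -0.3 -0.8] g 0.0
```

View pics/w1.png

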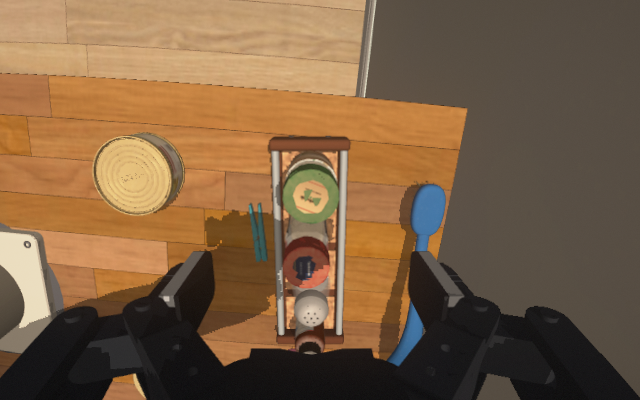

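The wrist view shows the green cap at (311,194), the red one at (306,262), the shaker at (312,308) and the dropper at (310,342). The fingers straddle the row, so I descend on the round jar.

Emit:
drive_tool:
  slide:
    - [0,0,0.1]
    - [0,0,0.2]
    - [0,0,0.3]
    - [0,0,0.4]
    - [0,0,0.5]
    - [0,0,0.58]
    - [0,0,0.64]
    - [0,0,0.64]
  rotation:
    - [0,0,0]
    - [0,0,0]
    - [0,0,0]
    - [0,0,0]
    - [0,0,0]
    - [0,0,0]
    - [0,0,0]
    - [0,0,0]

```text
clock: 4.4
eef_pos: [0.4292, 0.2077, 0.0702]
tool_rot: [0.677, 0.736, -0.001, -0.001]
ft_force: [-0.0, -0.3, 0.6]
grip_width: 0.0856
grasp_force: 0.0
```

Emit:
drive_tool:
  slide:
    - [0,0,0]
    - [0,0,0]
    - [0,0,0]
    - [0,0,0]
    - [0,0,0]
    - [0,0,0]
    - [0,0,0]
    - [0,0,0]
  rotation:
    - [0,0,0]
    - [0,0,0]
    - [0,0,0]
    - [0,0,0]
    - [0,0,0]
    - [0,0,0]
    - [0,0,0]
    - [0,0,0]
  gripper: 0

```text
clock: 5.4
eef_pos: [0.4306, 0.2085, 0.0724]
tool_rot: [0.677, 0.736, 0.001, 0.0]
ft_force: [-1.9, -0.7, 5.8]
grip_width: 0.044
grasp_force: 60.6
```

Emit:
drive_tool:
  slide:
    - [0,0,-0.1]
    - [0,0,-0.25]
    - [0,0,-0.4]
    - [0,0,-0.56]
    - [-0.12,0,-0.56]
    - [-0.27,0,-0.56]
    - [-0.42,0,-0.56]
    - [-0.6,0,-0.56]
  rotation:
    - [0,0,0]
    - [0,0,0]
    - [0,0,0]
    - [0,0,0]
    - [0,0,0]
    - [0,0,0]
    - [0,0,0]
    - [0,0,0]

```text
clock: 6.4
eef_pos: [0.4427, 0.0578, 0.2114]
tool_rot: [0.676, 0.737, 0.0, 0.0]
ft_force: [1.2, -0.3, -1.2]
grip_width: 0.0437
grasp_force: 61.4
```

Emit:
drive_tool:
  slide:
    - [-0.15,0,0]
    - [-0.3,0,0]
    - [-0.45,0,0]
    - [-0.6,0,0]
    - [-0.75,0,0]
    - [-0.87,0,0]
    - [-0.97,0,0]
    - [-1.0,0,0]
  rotation:
    - [0,0,0.05]
    - [0,0,0.1]
    - [0,0,0.2]
    - [0,0,0.3]
    - [0,0,0.4]
    - [0,0,0.5]
    - [0,0,0.53]
    - [0,0,0.53]

```text
clock: 7.4
eef_pos: [0.4636, -0.1915, 0.2111]
tool_rot: [0.769, 0.64, 0.0, -0.0]
ft_force: [-0.9, 0.1, -1.8]
grip_width: 0.0442
grasp_force: 61.4
```

```bash
python3 - <<'E'
from meas import *
c=cam('wrist','w2.png'); print(c['xyz']); pads(c); rods(c,-.4,-.09)
to(.4387,-.3292,.22,-.183)
E
```

```text
[ 0.47803194 -0.12223231  0.35461601]
pad [310. 149.] 5211 [ 467.2 -172.8   91.    65.1   79.5] 0.0182
pad [243. 191.] 136 [ 390.7 -198.3    6.5   26.8   79.5] 0.0132
rack>24mm 2819 [ 466.4 -174.8  122.5   83.6   78.2]
slide [-0.559  0.002 -0.035] rot [-0.     0.001  0.001]
 at [ 0.4637 -0.1916  0.2111] t 7.45 w 0.0443 F [ 0.6 -0.8 -1.6] g 61.4
```

View pics/w2.png

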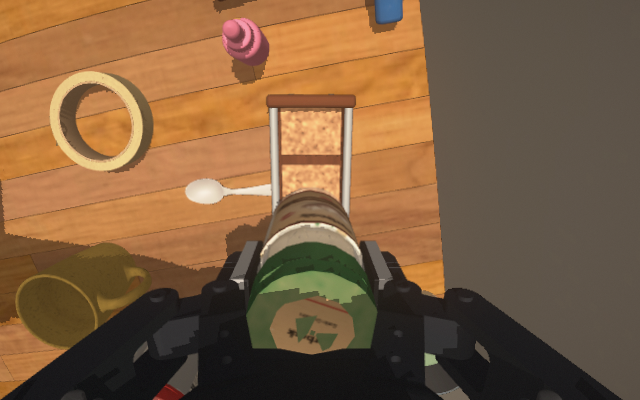

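The wrist view shows the jar held upright, with the end board at (311,101) and the pad divider at (311,160). I check the rack centre from these.

```bash
python3 - <<'E'
from meas import *
c=cam('wrist'); 
print(plane(c,[[311,160]],.018).round(4), 'expect .4669 -.1768')
print('rods',plane(c,[[275,150],[347,150]],.030).mean(0).round(4),plane(c,[[275,150],[347,150]],.030).round(4), 'board',plane(c,[[311,101]],.034).round(4))
C=np.array([.4556,-.2378]);y=np.array([.182,.983]);x=np.array([.983,-.182])
for p in (plane(c,[[275,150]],.03),plane(c,[[347,150]],.03),plane(c,[[311,101]],.034),plane(c,[[311,160]],.018)):
    d=p[0,:2]-C; print((d@x).round(4),(d@y).round(4))
E
```

```text
[[ 0.4675 -0.1793  0.018 ]] expect .4669 -.1768
rods [ 0.4696 -0.1675  0.03  ] [[ 0.4351 -0.1611  0.03  ]
 [ 0.5042 -0.1739  0.03  ]] board [[ 0.4781 -0.122   0.034 ]]
-0.0342 0.0716
0.0362 0.0717
0.001 0.1179
0.001 0.0597
```

Emit:
drive_tool:
  slide:
    - [-0.1,0,0]
    - [-0.22,0,0]
    - [-0.34,0,0]
    - [-0.45,0,0]
    - [-0.53,0,0]
    - [-0.56,0,0]
    - [-0.56,0,0]
    - [-0.56,0,0]
  rotation:
    - [0,0,0]
    - [0,0,0]
    - [0,0,0]
    - [0,0,0]
    - [0,0,0]
    - [0,0,0]
    - [0,0,0]
    - [0,0,0]

```text
clock: 8.5
eef_pos: [0.4387, -0.3272, 0.2113]
tool_rot: [0.768, 0.641, 0.0, -0.0]
ft_force: [0.4, -0.5, -0.8]
grip_width: 0.0447
grasp_force: 61.4
```

Emit:
drive_tool:
  slide:
    - [0,0,0.12]
    - [0,0,0.24]
    - [0,0,0.35]
    - [0,0,0.44]
    - [0,0,0.5]
    - [0,0,0.54]
    - [0,0,0.555]
    - [0,0,0.555]
  rotation:
    - [0,0,0]
    - [0,0,0]
    - [0,0,0]
    - [0,0,0]
    - [0,0,0]
    - [0,0,0]
    - [0,0,0]
    - [0,0,0]

```text
clock: 9.5
eef_pos: [0.4387, -0.3276, 0.0728]
tool_rot: [0.768, 0.64, 0.0, -0.0]
ft_force: [0.3, 2.5, -1.9]
grip_width: 0.0442
grasp_force: 61.3
```

Emit:
drive_tool:
  slide:
    - [0,0,0]
    - [0,0,0]
    - [0,0,0]
    - [0,0,0]
    - [0,0,-0.1]
    - [0,0,-0.25]
    - [0,0,-0.4]
    - [0,0,-0.56]
  rotation:
    - [0,0,0]
    - [0,0,0]
    - [0,0,0]
    - [0,0,0]
    - [0,0,0]
    - [0,0,0]
    - [0,0,0]
    - [0,0,0]
  gripper: 1

```text
clock: 10.5
eef_pos: [0.4383, -0.328, 0.2136]
tool_rot: [0.768, 0.64, -0.0, -0.0]
ft_force: [0.3, 0.0, -0.1]
grip_width: 0.0856
grasp_force: 0.0
```

```bash
python3 - <<'E'
from meas import *
c=cam('top','t2.png'); P=cloud(c).reshape(-1,3)
q=P[(abs(P[:,0]-.44)<.05)&(abs(P[:,1]+.33)<.04)&(P[:,2]>.11)&(P[:,2]<.14)]
print(len(q),rectfit(q[:,:2]))
to(.437,.144,.211,.085)
E
```

```text
326 [ 439.  -326.5   43.8   40.8    8.6]
slide [ 1.862 -0.356  0.024] rot [ 0.016  0.011 -0.532]
 at [ 0.4406 -0.3297  0.2199] t 10.55 w 0.0856 F [ 0.8 -2.1  3.8] g 0.0
```

Emit:
drive_tool:
  slide:
    - [0.15,-0.03,0]
    - [0.3,-0.06,0]
    - [0.45,-0.09,0]
    - [0.6,-0.12,0]
    - [0.75,-0.14,0]
    - [0.87,-0.17,0]
    - [0.97,-0.19,0]
    - [1.0,-0.19,0]
  rotation:
    - [0,0,-0.05]
    - [0,0,-0.1]
    - [0,0,-0.2]
    - [0,0,-0.3]
    - [0,0,-0.4]
    - [0,0,-0.5]
    - [0,0,-0.53]
    - [0,0,-0.53]

```text
clock: 11.55
eef_pos: [0.4367, -0.0726, 0.2126]
tool_rot: [0.676, 0.737, 0.0, 0.0]
ft_force: [0.2, -0.3, -0.4]
grip_width: 0.0853
grasp_force: 0.0
```

```bash
python3 - <<'E'
from meas import *
to(.432,.145,.0702,.085)
E
```

```text
slide [0.869 0.056 0.57 ] rot [0.    0.    0.002]
 at [ 0.4367 -0.0726  0.2126] t 11.55 w 0.0853 F [ 0.2 -0.3 -0.4] g 0.0
```

Emit:
drive_tool:
  slide:
    - [0.15,0.01,0]
    - [0.3,0.02,0]
    - [0.45,0.03,0]
    - [0.6,0.04,0]
    - [0.75,0.05,0]
    - [0.84,0.055,0]
    - [0.87,0.055,0]
    - [0.87,0.055,0]
  rotation:
    - [0,0,0]
    - [0,0,0]
    - [0,0,0]
    - [0,0,0]
    - [0,0,0]
    - [0,0,0]
    - [0,0,0]
    - [0,0,0]

```text
clock: 12.55
eef_pos: [0.4324, 0.1439, 0.2124]
tool_rot: [0.677, 0.736, -0.0, 0.0]
ft_force: [-0.6, 0.2, 0.3]
grip_width: 0.0854
grasp_force: 0.0
```

Emit:
drive_tool:
  slide:
    - [0,0,0.1]
    - [0,0,0.2]
    - [0,0,0.3]
    - [0,0,0.4]
    - [0,0,0.48]
    - [0,0,0.54]
    - [0,0,0.57]
    - [0,0,0.57]
  rotation:
    - [0,0,0]
    - [0,0,0]
    - [0,0,0]
    - [0,0,0]
    - [0,0,0]
    - [0,0,0]
    - [0,0,0]
    - [0,0,0]

```text
clock: 13.55
eef_pos: [0.4321, 0.1435, 0.0698]
tool_rot: [0.677, 0.736, -0.0, -0.0]
ft_force: [-0.7, 0.5, -0.2]
grip_width: 0.0856
grasp_force: 0.0
```

Emit:
drive_tool:
  slide:
    - [0,0,0]
    - [0,0,0]
    - [0,0,0]
    - [0,0,0]
    - [0,0,0]
    - [0,0,0]
    - [0,0,0]
    - [0,0,0]
  rotation:
    - [0,0,0]
    - [0,0,0]
    - [0,0,0]
    - [0,0,0]
    - [0,0,0]
    - [0,0,0]
    - [0,0,0]
    - [0,0,0]
  gripper: 0

```text
clock: 14.55
eef_pos: [0.4326, 0.1444, 0.0707]
tool_rot: [0.677, 0.736, 0.0, 0.0]
ft_force: [-1.7, -0.2, 5.6]
grip_width: 0.0385
grasp_force: 60.0
```

Emit:
drive_tool:
  slide:
    - [0,0,-0.1]
    - [0,0,-0.25]
    - [0,0,-0.4]
    - [0,0,-0.56]
    - [-0.12,0,-0.56]
    - [-0.27,0,-0.56]
    - [-0.45,0,-0.56]
    - [-0.64,0,-0.56]
  rotation:
    - [0,0,0]
    - [0,0,0]
    - [0,0,0]
    - [0,0,0]
    - [0,0,0]
    - [0,0,0]
    - [0,0,0]
    - [0,0,0]

```text
clock: 15.55
eef_pos: [0.4455, -0.0162, 0.2096]
tool_rot: [0.676, 0.737, -0.0, -0.0]
ft_force: [0.8, -0.2, -1.1]
grip_width: 0.0388
grasp_force: 60.5
```

Emit:
drive_tool:
  slide:
    - [-0.15,0,0]
    - [-0.3,-0.02,0]
    - [-0.45,-0.03,0]
    - [-0.6,-0.05,0]
    - [-0.75,-0.06,0]
    - [-0.87,-0.07,0]
    - [-0.97,-0.07,0]
    - [-1.0,-0.07,0]
  rotation:
    - [0,0,0.05]
    - [0,0,0.1]
    - [0,0,0.2]
    - [0,0,0.3]
    - [0,0,0.4]
    - [0,0,0.5]
    - [0,0,0.53]
    - [0,0,0.53]

```text
clock: 16.55
eef_pos: [0.4489, -0.2668, 0.2092]
tool_rot: [0.769, 0.64, -0.0, -0.001]
ft_force: [-0.6, -0.2, -1.2]
grip_width: 0.0384
grasp_force: 60.4
```

```bash
python3 - <<'E'
from meas import *
to(.450,-.2705,.0707,-.183)
E
```

```text
slide [-0.014  0.008  0.554] rot [-0.002 -0.001  0.001]
 at [ 0.4489 -0.2668  0.2092] t 16.55 w 0.0384 F [-0.6 -0.2 -1.2] g 60.4
```

Emit:
drive_tool:
  slide:
    - [-0.015,0.01,0.08]
    - [-0.015,0.01,0.2]
    - [-0.015,0.01,0.32]
    - [-0.015,0.01,0.42]
    - [-0.015,0.01,0.49]
    - [-0.015,0.01,0.54]
    - [-0.015,0.01,0.555]
    - [-0.015,0.01,0.555]
  rotation:
    - [0,0,0]
    - [0,0,0]
    - [0,0,0]
    - [0,0,0]
    - [0,0,0]
    - [0,0,0]
    - [0,0,0]
    - [0,0,0]

```text
clock: 17.55
eef_pos: [0.4513, -0.2698, 0.0717]
tool_rot: [0.768, 0.64, 0.0, 0.0]
ft_force: [-0.2, -0.2, -0.9]
grip_width: 0.0386
grasp_force: 60.5
```

Emit:
drive_tool:
  slide:
    - [0,0,0]
    - [0,0,0]
    - [0,0,0]
    - [0,0,0]
    - [0,0,-0.1]
    - [0,0,-0.25]
    - [0,0,-0.4]
    - [0,0,-0.56]
  rotation:
    - [0,0,0]
    - [0,0,0]
    - [0,0,0]
    - [0,0,0]
    - [0,0,0]
    - [0,0,0]
    - [0,0,0]
    - [0,0,0]
  gripper: 1

```text
clock: 18.55
eef_pos: [0.4507, -0.2697, 0.2124]
tool_rot: [0.768, 0.64, -0.0, -0.0]
ft_force: [0.2, 0.4, -0.1]
grip_width: 0.0857
grasp_force: 0.0
```

Emit:
drive_tool:
  slide:
    - [0.15,-0.03,0]
    - [0.3,-0.06,0]
    - [0.45,-0.09,0]
    - [0.6,-0.12,0]
    - [0.75,-0.15,0]
    - [0.87,-0.17,0]
    - [0.97,-0.19,0]
    - [1.0,-0.19,0]
  rotation:
    - [0,0,-0.05]
    - [0,0,-0.1]
    - [0,0,-0.2]
    - [0,0,-0.3]
    - [0,0,-0.4]
    - [0,0,-0.5]
    - [0,0,-0.53]
    - [0,0,-0.53]

```text
clock: 19.55
eef_pos: [0.4491, -0.0143, 0.2114]
tool_rot: [0.676, 0.737, -0.0, 0.0]
ft_force: [1.3, -0.1, 0.6]
grip_width: 0.0856
grasp_force: 0.0
```

```bash
python3 - <<'E'
from meas import *
c=cam('top'); tops(c)
P=cloud(c).reshape(-1,3)
for a,b in((.44,-.33),(.45,-.27)):
    q=P[(abs(P[:,0]-a)<.04)&(abs(P[:,1]-b)<.03)&(P[:,2]>.11)&(P[:,2]<.14)]
    print(len(q),rectfit(q[:,:2]))
c=cam('wrist'); tops(c)
to(.4405,.085,.052,.085)
E
```

```text
drop 3604 0.6808 circ 429.5 11.8 53.1 rect [430.   12.1  40.4  99.9  89.8]
325 [ 439.3 -326.4   42.6   42.1   28.8]
265 [ 452.6 -268.2   37.7   39.    45.2]
shaker 1766 0.1097 circ 442.2 83.4 17.1 rect [442.3  83.6  33.2  33.3   4.9]
drop 21134 0.3108 circ 430.0 -0.9 50.4 rect [429.   12.9 100.6  40.5   4.1]
slide [ 0.402 -0.002  0.637] rot [0.001 0.001 0.   ]
 at [ 0.4495 -0.0151  0.2114] t 19.65 w 0.0853 F [-1.1 -0.  -0.4] g 0.0
```

Emit:
drive_tool:
  slide:
    - [0.12,0,0]
    - [0.24,0,0]
    - [0.35,0,0]
    - [0.4,0,0]
    - [0.4,0,0.08]
    - [0.4,0,0.16]
    - [0.4,0,0.24]
    - [0.4,0,0.3]
  rotation:
    - [0,0,0]
    - [0,0,0]
    - [0,0,0]
    - [0,0,0]
    - [0,0,0]
    - [0,0,0]
    - [0,0,0]
    - [0,0,0]

```text
clock: 20.65
eef_pos: [0.4408, 0.0831, 0.1354]
tool_rot: [0.677, 0.736, -0.001, -0.0]
ft_force: [-0.6, -0.2, -1.1]
grip_width: 0.0854
grasp_force: 0.0
```

Emit:
drive_tool:
  slide:
    - [0,0,0.06]
    - [0,0,0.12]
    - [0,0,0.18]
    - [0,0,0.24]
    - [0,0,0.3]
    - [0,0,0.336]
    - [0,0,0.336]
    - [0,0,0.336]
  rotation:
    - [0,0,0]
    - [0,0,0]
    - [0,0,0]
    - [0,0,0]
    - [0,0,0]
    - [0,0,0]
    - [0,0,0]
    - [0,0,0]

```text
clock: 21.65
eef_pos: [0.4414, 0.0841, 0.0527]
tool_rot: [0.677, 0.736, 0.0, 0.0]
ft_force: [-0.5, -0.1, 0.3]
grip_width: 0.0854
grasp_force: 0.0
```

Emit:
drive_tool:
  slide:
    - [0,0,0]
    - [0,0,0]
    - [0,0,0]
    - [0,0,0]
    - [0,0,0]
    - [0,0,0]
    - [0,0,0]
    - [0,0,0]
  rotation:
    - [0,0,0]
    - [0,0,0]
    - [0,0,0]
    - [0,0,0]
    - [0,0,0]
    - [0,0,0]
    - [0,0,0]
    - [0,0,0]
  gripper: 0

```text
clock: 22.65
eef_pos: [0.4409, 0.0843, 0.0531]
tool_rot: [0.677, 0.736, 0.0, 0.0]
ft_force: [-2.3, 0.2, 6.4]
grip_width: 0.0368
grasp_force: 59.0
```

```bash
python3 - <<'E'
from h import *
c=cam('wrist'); cv2.imwrite('pics/w3.png',cv2.resize(c['image'][200:400,190:440,::-1],None,fx=3,fy=3))
c=cam('scene'); cv2.imwrite('pics/s3.png',cv2.resize(c['image'][150:300,190:370,::-1],None,fx=4,fy=4))
E
```

```text
(no output)
```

View pics/w3.png

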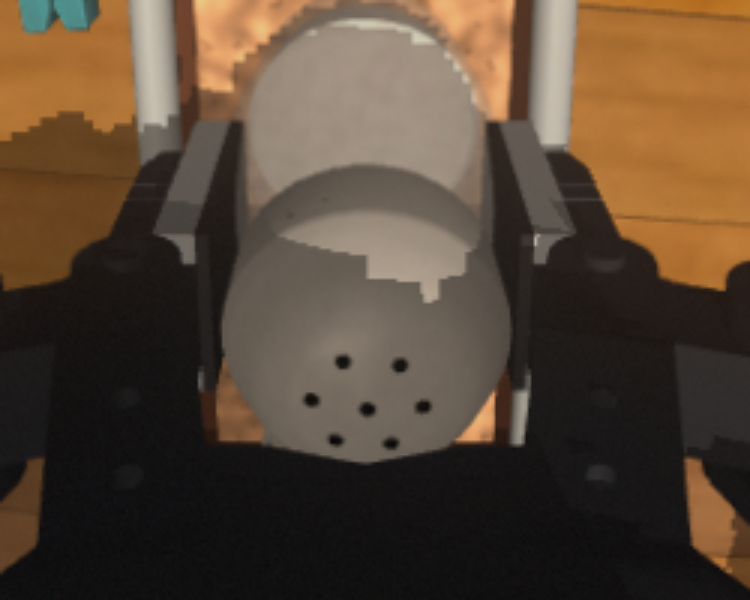

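View pics/s3.png

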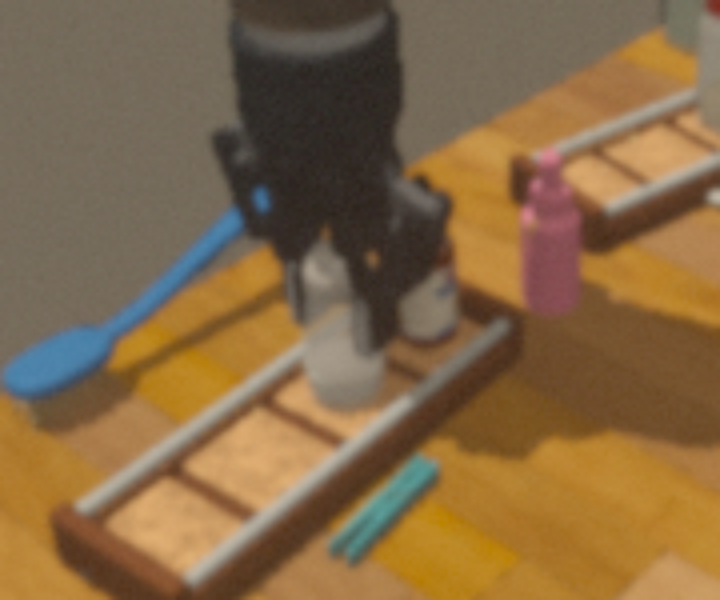

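The wrist crop shows the pads beside the shaker's top and the upper edge of the glass. With 36.8 mm opening the grip is too high, so I reopen and go 8 mm lower.

Emit:
drive_tool:
  slide:
    - [0,0,0]
    - [0,0,0]
    - [0,0,0]
    - [0,0,0]
    - [0,0,0.01]
    - [0,0,0.02]
    - [0,0,0.032]
    - [0,0,0.032]
  rotation:
    - [0,0,0]
    - [0,0,0]
    - [0,0,0]
    - [0,0,0]
    - [0,0,0]
    - [0,0,0]
    - [0,0,0]
    - [0,0,0]
  gripper: 1

```text
clock: 23.75
eef_pos: [0.4406, 0.0842, 0.0439]
tool_rot: [0.677, 0.736, -0.0, -0.0]
ft_force: [-0.1, -0.6, 0.0]
grip_width: 0.0851
grasp_force: 0.0
```

Emit:
drive_tool:
  slide:
    - [0,0,0]
    - [0,0,0]
    - [0,0,0]
    - [0,0,0]
    - [0,0,0]
    - [0,0,0]
    - [0,0,0]
    - [0,0,0]
  rotation:
    - [0,0,0]
    - [0,0,0]
    - [0,0,0]
    - [0,0,0]
    - [0,0,0]
    - [0,0,0]
    - [0,0,0]
    - [0,0,0]
  gripper: 0

```text
clock: 24.75
eef_pos: [0.441, 0.0843, 0.0451]
tool_rot: [0.677, 0.736, 0.0, 0.0]
ft_force: [-2.1, -0.4, 5.8]
grip_width: 0.0389
grasp_force: 59.5
```

Emit:
drive_tool:
  slide:
    - [0,0,-0.04]
    - [0,0,-0.12]
    - [0,0,-0.24]
    - [0,0,-0.38]
    - [0,0,-0.5]
    - [0,0,-0.56]
    - [-0.06,0,-0.56]
    - [-0.16,0,-0.56]
  rotation:
    - [0,0,0]
    - [0,0,0]
    - [0,0,0]
    - [0,0,0]
    - [0,0,0]
    - [0,0,0]
    - [0,0,0]
    - [0,0,0]

```text
clock: 25.75
eef_pos: [0.4438, 0.0436, 0.1838]
tool_rot: [0.676, 0.737, -0.0, -0.0]
ft_force: [1.1, -1.0, -1.5]
grip_width: 0.0388
grasp_force: 60.5
```

Emit:
drive_tool:
  slide:
    - [-0.15,0,0]
    - [-0.3,0,0]
    - [-0.45,0,0]
    - [-0.6,0,0]
    - [-0.75,-0.01,0]
    - [-0.87,-0.015,0]
    - [-0.97,-0.015,0]
    - [-1.0,-0.015,0]
  rotation:
    - [0,0,0.05]
    - [0,0,0.1]
    - [0,0,0.2]
    - [0,0,0.3]
    - [0,0,0.4]
    - [0,0,0.5]
    - [0,0,0.53]
    - [0,0,0.53]

```text
clock: 26.75
eef_pos: [0.4604, -0.2067, 0.1831]
tool_rot: [0.769, 0.639, -0.001, -0.001]
ft_force: [-0.6, 0.1, -0.7]
grip_width: 0.0387
grasp_force: 60.5
```

```bash
python3 - <<'E'
from h import *
to(.462,-.206,.0451,-.183)
c=cam('wrist'); cv2.imwrite('pics/w4.png',c['image'][:,:,::-1])
E
```

```text
slide [0.004 0.007 0.552] rot [-0.004 -0.001 -0.001]
 at [ 0.4604 -0.2067  0.1831] t 26.75 w 0.0387 F [-0.6  0.1 -0.7] g 60.5
```

View pics/w4.png

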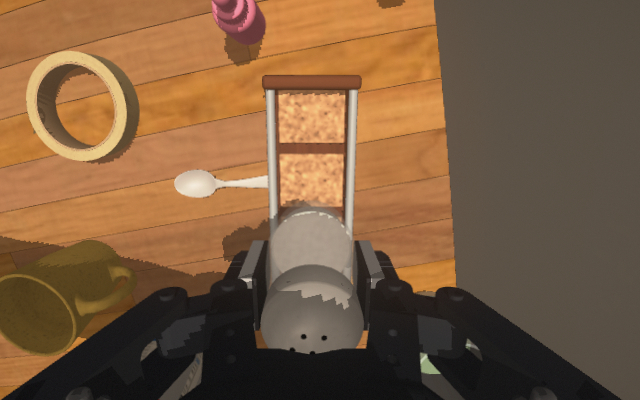

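The shaker is held upright at (312,300) over its pad, with the divider between the first two pads at (311,148).

Emit:
drive_tool:
  slide:
    - [0.005,0.006,0.08]
    - [0.005,0.006,0.2]
    - [0.005,0.006,0.32]
    - [0.005,0.006,0.42]
    - [0.005,0.006,0.49]
    - [0.005,0.006,0.54]
    - [0.005,0.006,0.555]
    - [0.005,0.006,0.555]
  rotation:
    - [0,0,0]
    - [0,0,0]
    - [0,0,0]
    - [0,0,0]
    - [0,0,0]
    - [0,0,0]
    - [0,0,0]
    - [0,0,0]

```text
clock: 27.8
eef_pos: [0.4634, -0.204, 0.0459]
tool_rot: [0.768, 0.64, 0.0, 0.0]
ft_force: [0.2, 0.1, -1.3]
grip_width: 0.0386
grasp_force: 60.5
```

Emit:
drive_tool:
  slide:
    - [0,0,0]
    - [0,0,0]
    - [0,0,0]
    - [0,0,0]
    - [0,0,-0.15]
    - [0,0,-0.32]
    - [0,0,-0.5]
    - [0,0,-0.66]
  rotation:
    - [0,0,0]
    - [0,0,0]
    - [0,0,0]
    - [0,0,0]
    - [0,0,0]
    - [0,0,0]
    - [0,0,0]
    - [0,0,0]
  gripper: 1

```text
clock: 28.8
eef_pos: [0.4633, -0.2042, 0.2123]
tool_rot: [0.768, 0.64, 0.0, 0.0]
ft_force: [1.1, 0.2, -0.0]
grip_width: 0.0853
grasp_force: 0.0
```

Emit:
drive_tool:
  slide:
    - [0.12,-0.03,0]
    - [0.25,-0.06,0]
    - [0.38,-0.09,0]
    - [0.51,-0.11,0]
    - [0.63,-0.14,0]
    - [0.75,-0.17,0]
    - [0.85,-0.19,0]
    - [0.9,-0.19,0]
  rotation:
    - [0,0,-0.05]
    - [0,0,-0.1]
    - [0,0,-0.2]
    - [0,0,-0.3]
    - [0,0,-0.4]
    - [0,0,-0.5]
    - [0,0,-0.53]
    - [0,0,-0.53]

```text
clock: 29.8
eef_pos: [0.4568, 0.0268, 0.2106]
tool_rot: [0.676, 0.737, -0.0, 0.0]
ft_force: [-0.1, -0.7, 0.2]
grip_width: 0.0856
grasp_force: 0.0
```

```bash
python3 - <<'E'
from meas import *
c=cam('top')
P=cloud(c).reshape(-1,3)
for a,b,z in((.44,-.33,.11),(.45,-.27,.11),(.46,-.205,.09)):
    q=P[(abs(P[:,0]-a)<.04)&(abs(P[:,1]-b)<.03)&(P[:,2]>z)&(P[:,2]<.14)]
    print(len(q),q[:,2].max(),rectfit(q[:,:2]))
c=cam('scene'); tops(c)
to(.445,.0245,.05,.085)
E
```

```text
329 0.12862423458523697 [ 439.5 -326.4   41.8   44.    50.6]
265 0.12907401611966107 [ 452.9 -268.7   38.1   38.1   42.4]
175 0.11144177003389044 [ 466.  -204.1   32.2   32.8   70.4]
shaker 2134 0.4666 circ 453.1 55.6 26.8 rect [4.532e+02 5.900e+01 5.320e+01 1.780e+01 2.000e-01]
drop 3928 0.4662 circ 432.5 30.3 50.7 rect [431.2  22.2  59.7  96.2  88.1]
slide [-0.004 -0.05   0.642] rot [0.001 0.    0.001]
 at [0.4572 0.0264 0.2106] t 29.9 w 0.0852 F [-0.3  0.   1. ] g 0.0
```

Emit:
drive_tool:
  slide:
    - [-0.005,-0.05,0.05]
    - [-0.005,-0.05,0.15]
    - [-0.005,-0.05,0.27]
    - [-0.005,-0.05,0.39]
    - [-0.005,-0.05,0.5]
    - [-0.005,-0.05,0.59]
    - [-0.005,-0.05,0.646]
    - [-0.005,-0.05,0.646]
  rotation:
    - [0,0,0]
    - [0,0,0]
    - [0,0,0]
    - [0,0,0]
    - [0,0,0]
    - [0,0,0]
    - [0,0,0]
    - [0,0,0]

```text
clock: 30.9
eef_pos: [0.4439, 0.0229, 0.0483]
tool_rot: [0.677, 0.736, -0.001, -0.001]
ft_force: [-0.0, -0.0, -0.2]
grip_width: 0.0854
grasp_force: 0.0
```

Emit:
drive_tool:
  slide:
    - [0,0,0]
    - [0,0,0]
    - [0,0,0]
    - [0,0,0]
    - [0,0,0]
    - [0,0,0]
    - [0,0,0]
    - [0,0,0]
  rotation:
    - [0,0,0]
    - [0,0,0]
    - [0,0,0]
    - [0,0,0]
    - [0,0,0]
    - [0,0,0]
    - [0,0,0]
    - [0,0,0]
  gripper: 0

```text
clock: 31.9
eef_pos: [0.4451, 0.0235, 0.0499]
tool_rot: [0.677, 0.736, 0.0, 0.001]
ft_force: [-2.3, 0.3, 5.9]
grip_width: 0.031
grasp_force: 59.1
```

```bash
python3 - <<'E'
from h import *
c=cam('wrist'); cv2.imwrite('pics/w5.png',cv2.resize(c['image'][200:400,190:440,::-1],None,fx=3,fy=3))
E
```

```text
(no output)
```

View pics/w5.png

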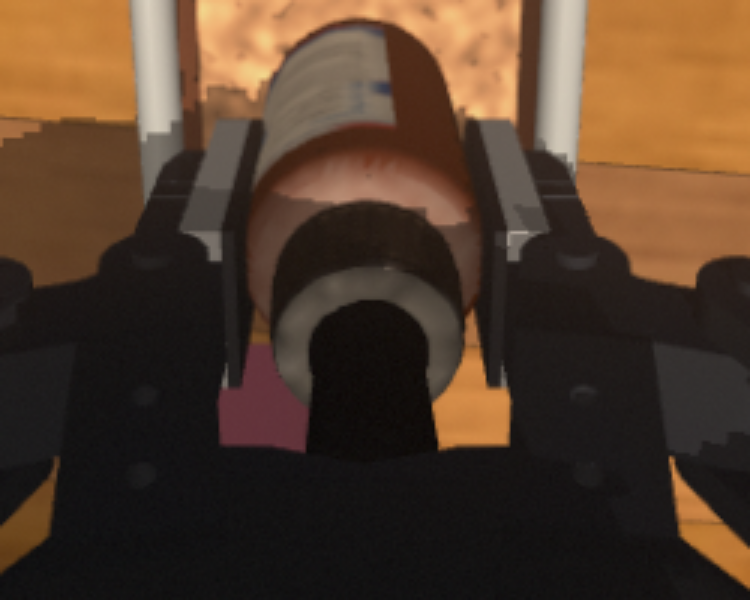

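The crop shows the dropper's brown body (365,150) held squarely between the pads, with its top clear of the palm. Next I lift and carry it.

Emit:
drive_tool:
  slide:
    - [0,0,-0.05]
    - [0,0,-0.15]
    - [0,0,-0.27]
    - [0,0,-0.4]
    - [0,0,-0.5]
    - [0,0,-0.56]
    - [0,0,-0.56]
    - [0,0,-0.56]
  rotation:
    - [0,0,0]
    - [0,0,0]
    - [0,0,0]
    - [0,0,0]
    - [0,0,0]
    - [0,0,0]
    - [0,0,0]
    - [0,0,0]

```text
clock: 32.95
eef_pos: [0.4441, 0.0235, 0.1886]
tool_rot: [0.677, 0.736, -0.0, -0.0]
ft_force: [-0.6, 0.2, -0.4]
grip_width: 0.031
grasp_force: 59.4
```

Emit:
drive_tool:
  slide:
    - [-0.08,0.01,0]
    - [-0.18,0.02,0]
    - [-0.3,0.03,0]
    - [-0.42,0.04,0]
    - [-0.54,0.05,0]
    - [-0.64,0.053,0]
    - [-0.693,0.053,0]
    - [-0.693,0.053,0]
  rotation:
    - [0,0,0.05]
    - [0,0,0.1]
    - [0,0,0.2]
    - [0,0,0.3]
    - [0,0,0.4]
    - [0,0,0.5]
    - [0,0,0.535]
    - [0,0,0.535]

```text
clock: 33.95
eef_pos: [0.4719, -0.1483, 0.1883]
tool_rot: [0.769, 0.639, -0.0, -0.001]
ft_force: [-0.4, -0.1, -1.2]
grip_width: 0.0306
grasp_force: 59.4
```

```bash
python3 - <<'E'
from h import *
to(.4729,-.1481,.0499,-.183)
E
```

```text
slide [0.001 0.005 0.554] rot [-0.003 -0.001 -0.003]
 at [ 0.4719 -0.1483  0.1883] t 33.95 w 0.0306 F [-0.4 -0.1 -1.2] g 59.4
```

Emit:
drive_tool:
  slide:
    - [0,0,0.08]
    - [0,0,0.2]
    - [0,0,0.32]
    - [0,0,0.42]
    - [0,0,0.49]
    - [0,0,0.54]
    - [0,0,0.555]
    - [0,0,0.555]
  rotation:
    - [0,0,0]
    - [0,0,0]
    - [0,0,0]
    - [0,0,0]
    - [0,0,0]
    - [0,0,0]
    - [0,0,0]
    - [0,0,0]

```text
clock: 34.95
eef_pos: [0.4727, -0.1478, 0.0508]
tool_rot: [0.769, 0.64, 0.0, 0.0]
ft_force: [1.1, 0.3, 0.5]
grip_width: 0.0308
grasp_force: 59.5
```

Emit:
drive_tool:
  slide:
    - [0,0,0]
    - [0,0,0]
    - [0,0,0]
    - [0,0,0]
    - [0,0,-0.15]
    - [0,0,-0.32]
    - [0,0,-0.5]
    - [0,0,-0.66]
  rotation:
    - [0,0,0]
    - [0,0,0]
    - [0,0,0]
    - [0,0,0]
    - [0,0,0]
    - [0,0,0]
    - [0,0,0]
    - [0,0,0]
  gripper: 1

```text
clock: 35.95
eef_pos: [0.4724, -0.1481, 0.217]
tool_rot: [0.769, 0.639, 0.0, 0.0]
ft_force: [-0.2, 1.1, -0.8]
grip_width: 0.0854
grasp_force: 0.0
```

Emit:
drive_tool:
  slide:
    - [0.12,-0.03,0]
    - [0.25,-0.06,0]
    - [0.38,-0.09,0]
    - [0.51,-0.11,0]
    - [0.63,-0.14,0]
    - [0.75,-0.17,0]
    - [0.85,-0.19,0]
    - [0.9,-0.19,0]
  rotation:
    - [0,0,0]
    - [0,0,0]
    - [0,0,0]
    - [0,0,0]
    - [0,0,0]
    - [0,0,0]
    - [0,0,0]
    - [0,0,0]

```text
clock: 36.95
eef_pos: [0.4666, 0.0829, 0.2153]
tool_rot: [0.768, 0.64, -0.0, 0.0]
ft_force: [0.4, -0.1, -0.8]
grip_width: 0.0856
grasp_force: 0.0
```

```bash
python3 - <<'E'
from meas import *
C=np.array([.456,-.2390]);y=np.array([.182,.983]);x=np.array([.983,-.182])
for n in('top','scene'):
    c=cam(n); P=cloud(c).reshape(-1,3)
    if n=='top': cv2.imwrite('pics/end.png',cv2.resize(c['image'][140:250,335:460,::-1],None,fx=5,fy=5))
    for a,b,z in((.44,-.33,.11),(.45,-.27,.11),(.463,-.205,.09),(.473,-.148,.09)):
        q=P[(abs(P[:,0]-a)<.04)&(abs(P[:,1]-b)<.028)&(P[:,2]>z)&(P[:,2]<.14)]
        if len(q)>5: r=rectfit(q[:,:2]); d=r[:2]/1000-C; print(n,len(q),q[:,2].max().round(4),r,'rack',(d@x).round(4),(d@y).round(4))
    rods(c,-.375,-.1)
E
```

```text
top 327 0.1295 [ 439.9 -326.7   41.7   44.1   46.8] rack 0.0001 -0.0891
top 265 0.1297 [ 452.7 -268.5   37.8   38.8   46.6] rack 0.0021 -0.0296
top 177 0.1096 [ 465.7 -203.1   32.    33.6   89.3] rack 0.003 0.0371
top 79 0.1212 [ 473.3 -146.9   20.6   20.6   89.5] rack 0.0002 0.0937
rack>24mm 862 [ 486.9 -243.9  250.2  145.8   79.5]
scene 173 0.1249 [ 438.1 -324.7   45.    44.6   87.5] rack -0.002 -0.0875
scene 155 0.1247 [ 452.5 -266.1   38.7   40.3   55.9] rack 0.0015 -0.0273
scene 118 0.107 [ 461.5 -199.2   30.7   27.2   74.8] rack -0.0018 0.0401
scene 81 0.1183 [ 469.7 -143.3   21.4   16.3   39.2] rack -0.004 0.0966
rack>24mm 694 [ 485.2 -240.4  251.1  147.4   80.6]
```

View pics/end.png

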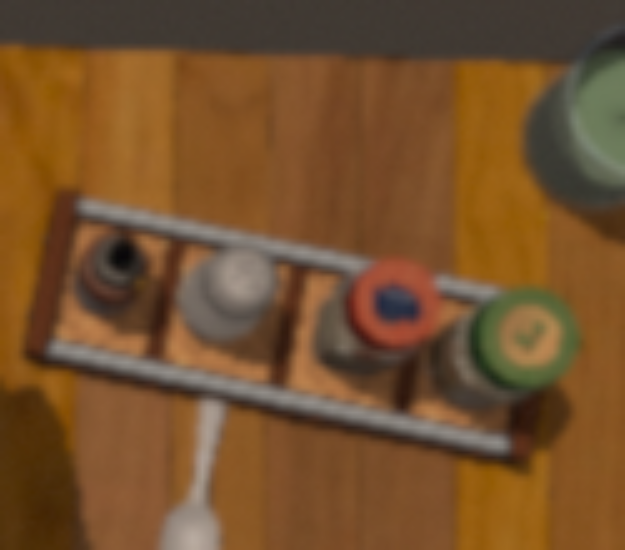

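The end crop shows all four upright, from left: dropper (110,265), shaker (230,290), square jar (385,310) and round jar (520,340). Each is on its mirrored pad, at most about 6 mm off by the top camera, so I hand in.

```bash
python3 -c "
from workcell import bot
print(bot.job_done())"
```

```text
the job is handed in; nothing more can be done
None
```

I moved all four containers to the empty rack in reversed order and handed the job in at about 37 s; each stands upright on its mirrored pad, the shaker furthest from its pad's middle at 6–9 mm depending on the camera (13 mm allowed), and no verdict came back.

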